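# Slide the solder pot under the fume bar up to its stop and start the station

## Task

Slide the solder pot along the hot plate, under the fume bar, from the orange ring to the green ring and on until its front handle presses lightly on the sprung red end stop there, keeping it flat on the plate all the way: never lift or tip it. Leave it in the middle of the plate's width, in line with the plate and still touching the stop, and let go; only then push the green start button fully down and release it. Do not ram the stop, bang against the fume bar or shift the cup, circuit board or iron stand.

Things in the scene. Friction and masses are not known exactly. Their poses are not given: they have to be found in the camera images.
- pot: Loose steel pot, 0.5 to 0.9 kg, 200 mm long: open round bowl 120 mm across, 46 mm high, wall 5 mm, with two alike pale wooden bar handles along its +y and -y. Each is 18 mm wide (x), 23 to 37 mm above the underside, from 60 to 100 mm from the centre (grip from above at 80 mm). Origin: centre of its underside, z up. It stands loose on the plate, slides and turns freely, stays where left.
- station: Fixed two-place hot plate: grey housing, x from -130 to +90 mm, 620 mm long (y), with a flat black top plate 158 by 614 mm, its top 33 mm above the origin, which lies on the bench. The plate's long centre line runs along y at x = +6 mm. The 30 mm high strip in front (-x, towards the robot) carries the start button.
- bar: Fixed aluminium fume bar bridging the plate's middle from front to back, a low gate: the pot fits beneath, a gripper on it does not. Beam along x, 40 mm wide (y), underside 62 and top 90 mm above the plate; two posts 40 mm wide (y) leave a gate 148 mm wide (x = -74 to +74), outer faces at x = +-88 mm. Origin: on the plate's top, mid gate; axes parallel to the station's.
- ring_orange: Flat orange ring printed on the plate, 144 mm mean diameter, where the pot starts. Origin: its centre, on the plate's top, on the plate's long centre line 132 mm to one side of the bar (either side).
- ring_green: Flat green ring printed on the plate, 144 mm mean diameter, the place to which the pot goes, on the other side of the bar, 132 mm from it. Origin: its centre, on the plate's top.
- start (a joint): Travel of the start button in m: 0 up, 0.008 fully down; a spring returns it; fully down takes about 6 N.
- start_top (a point): Centre of the top of the round green start button, 34 mm across, in a black housing on the strip in front of the plate, 110 mm in front of the plate's centre line and 100 mm towards the station's -y. It is pushed straight down.
- stops: Two sprung end stops, one on each end of the plate: yellow block 50 by 36 by 46 mm, from which a red button 26 mm across faces the bar, centred 30 mm above the plate on its centre line, at handle height. The button gives up to 8 mm at 1 N per mm. Untouched, its face stands 240 to 252 mm from the origin: set differently each time and not reported. Origin as bar's.
- cup: Bystander: loose white ceramic cup, 84 mm across, 65 mm high, origin under its centre, at the robot's left of the plate.
- board: Bystander: loose green circuit board with parts on it, 100 by 140 mm, up to 32 mm high, origin under its centre, beyond the plate.
- iron_stand: Bystander: loose soldering-iron stand, black base 130 by 70 mm with a steel spring holder up to 130 mm high, origin under the base's centre, at the robot's right of the plate.
There are look-alikes about, which are no part of the job. Leave any blue look-alike of the pot alone.

How it is judged (in metres and radians):
On the way, in this order (a step that is already met when the one before it is completed fails the run):
1. the pot passes under the fume bar, flat on the plate (horizontal distance between pot and bar below 0.04 m and z of pot in the frame of station below 0.038 m).
2. the pot stands on the green ring against the sprung stop, let go and at rest, the button up (horizontal distance between pot and ring_green below 0.035 m and contact force between pot and stops above 0.2 N and x of pot in the frame of bar between -0.015 and 0.015 m and angle between the y axis of pot and the y axis of station, either way round below 0.2 rad and angle between pot's own z axis and vertical below 0.06 rad and z of pot in the frame of station between 0.03 and 0.036 m and linear speed of pot below 0.02 m/s and contact force between each of the arm, the fingers and pot below 0.1 N and value of joint start below 0.002 m), for 0.2 s.
3. the start button is pushed fully down (value of joint start above 0.0068 m and horizontal distance between pot and ring_green below 0.035 m and contact force between pot and stops above 0.2 N and x of pot in the frame of bar between -0.015 and 0.015 m and angle between the y axis of pot and the y axis of station, either way round below 0.2 rad and angle between pot's own z axis and vertical below 0.06 rad and z of pot in the frame of station between 0.03 and 0.036 m).
At the end, for the whole second after the job is handed in: Pot flat on the plate on the green ring (centres within 35 mm), at rest, let go, bearing on the sprung stop (over 0.2 N), within 15 mm of the plate's centre line and 0.2 rad of its length; the start button was then pushed at least 6.8 of 8 mm down and is up again (under 2 mm) (all of step 2); the robot touches nothing.
It fails at once if the pot is lifted more than 6 mm off the plate, falls off it, or is tipped by more than 0.12 rad (z of pot in the frame of station above 0.039 m or z of pot in the frame of station below 0.027 m or angle between pot's own z axis and vertical above 0.12 rad).
It fails at once if the start button is pushed (more than 5 mm) while the pot is not on the green ring (value of joint start above 0.005 m and horizontal distance between pot and ring_green above 0.035 m).
It fails at once if the fume bar is hit or pushed with more than 15 N (contact force between anything else and bar above 15 N).
It fails at once if an end stop is rammed with more than 20 N (contact force between anything else and stops above 20 N).
It fails at once if the cup, circuit board or iron stand is moved by more than 20 mm (distance of any of cup, board, iron_stand from where it was at the start of the episode above 0.02 m).
It also fails if it takes over 64 s, if anything falls off the work surface, if the arm or the gripper's body presses on something with over 40 N, if the wrist force passes 120 N, or if a joint passes its speed limit or range.

## Robot

A 7-joint arm with a two-finger parallel gripper is mounted at the origin on the work surface. World frame = base frame: x ahead of the robot, y to its left, z up, the work surface at z = 0. Lengths are in m, angles in degrees, forces in N, time in s.
With the tool pointing down it reaches from about 0.35 to 0.775 m from the base axis. Payload 3.1 kg.
Tool frame: the origin (TCP) lies between the finger pads; the fingertips stand 22 mm ahead of it and the grasp point (between the pads) lies 3 mm ahead of it (finger_overhang is the distance from the TCP to the fingertips, in m); z points along the fingers, y is the line along which they close (so a half turn about z gives the same grasp; the last joint's range is limited). The gripper opens to 85 mm and grips with 20 to 120 N. Pads are 22 mm wide; open, the fingers measure 114 mm over their backs; the gripper's body (76 mm by 85 mm) begins 54 mm behind the grasp point. The pads swing forward as they close: fully open they stand 13 mm farther back than shut.
Start: joints at [-73.035, 17.813, 0.802, 86.603, -0.252, 75.585, -1.558], TCP at [0.182, 0.519, 0.226] pointing down, gripper open.
Joint ranges: [-154.91, 154.91], [-16.99, 109.72], [-72.82, 74.43], [7.12, 147.25], [-82.49, 262.49], [11.32, 116.49], [-174.64, 174.64]. Speed limits (degrees/s): [159.86, 159.86, 180, 180, 180, 180, 180].

## Interface

Orientations are given as a 3x3 rotation matrix whose columns are the frame's x, y, z axes.
In Python, from rig import reach, move_l, goto_joints, gripper_to, wait, solve_ik, state, read_camera, camera_model, PlanningError, job_done, finger_overhang gives the robot as it stands. Calls block until the motion is done:
- reach(position, orientation): joint-space move of the TCP to a pose.
- move_l(position, rotation=None, velocity=0.15, stop_force=None): straight line of the TCP; rotation=None keeps the orientation; velocity is the mean speed in m/s. With stop_force (N) it stops when the force on the tool has changed by that much, and returns True; else False.
- goto_joints(angles): joint-space move.
- gripper_to(opening): finger opening in m; the grip force is fixed at half the most; returns when the fingers have stopped.
- wait(seconds).
- solve_ik(position, orientation): joint angles nearest the present ones, or None.
- state(): the state.
- read_camera(name): name is "scene" or "side" or "wrist"; returns the picture (420x560x3 uint8, red, green, blue); there is no depth.
- camera_model(name): a dict with "vfov" (degrees; the focal length in pixels is half the picture's height over the tangent of half this angle, whatever the lens; pixels are square), "cx", "cy" (the principal point, pixels), "camera_from_world" (4x4, takes a point from world to camera coordinates). Camera axes: x right, y up, looking along -z (the intrinsics and any distortion apply to the point x, -y, -z); pixel columns grow to the right and rows downward; lengths in m; the calibration is good to about 2 mm. A picture is of the moment at which its call begins: read the wrist's pose just before it. camera_model takes no time and is no camera call; for the wrist camera it gives the pose at the moment of the call.
A pose or a line that the arm cannot do raises PlanningError and nothing moves.
- job_done(): hands the job in; it is judged then, once.
The state is a dict: "t": time; "joints": joint angles; "dq": joint speeds; "tau": joint torques, N m; "ee_pos": TCP position; "tool_rot": TCP orientation; "ft_force": force on the tool from outside, world axes, zero at the start; "torque": the same for the moment, N m; "finger_gap": finger opening in m; "grip_force": force on a finger pad.
Only numpy, scipy, OpenCV 4.12 (cv2) and the standard library are available. Lean on these libraries where they do the work, as an engineer would, in place of code of your own. Each camera call takes 0.05 s, during which the arm holds its last target. There are 200 camera calls.

## Working session

There is one attempt and no reset: what is moved stays moved. The work goes in short steps, each a Python script; the robot and the scene stay as the last script left them, time stands still between calls to the robot, and variables do not carry over. Pictures are saved under pics/ and viewed, at most 10 in all, crops included, and the job is handed in when it is done.

```bash
ls; mkdir -p pics; python3 - <<'E'
from rig import *
import cv2
for n in ("scene","side"):
    im=read_camera(n); cv2.imwrite(f"pics/{n}0.png",im[:,:,::-1])
    m=camera_model(n); print(n,{k:(v if not hasattr(v,'tolist') else v.tolist()) for k,v in m.items()})
print(state()["t"],finger_overhang)
E
```

```text
pics
scene {'vfov': 56.13289292173751, 'cx': 273.63911015364283, 'cy': 214.24228224370347, 'camera_from_world': [[0.14705768105899275, 0.9890649015608157, 0.011165076893836685, -0.06371897394648651], [-0.6238161272401337, 0.08397949593798457, 0.7770462558027826, 0.2887718316676724], [0.7676115409741263, -0.12123557548218167, 0.6293444664099551, -1.6058289946546844], [0.0, 0.0, 0.0, 1.0]]}
side {'vfov': 48.871472532275874, 'cx': 275.94297370316065, 'cy': 207.18074080610148, 'camera_from_world': [[0.9991290226526939, -0.04053762012235921, 0.009894313916967932, -0.5561238724746415], [0.022303705873848917, 0.7192134020297339, 0.6944311535675145, -0.04669117209498065], [-0.03526670947742424, -0.6936056398960659, 0.7194911226047221, -1.521835310273842], [0.0, 0.0, 0.0, 1.0]]}
0.1 0.022
```

View pics/scene0.png

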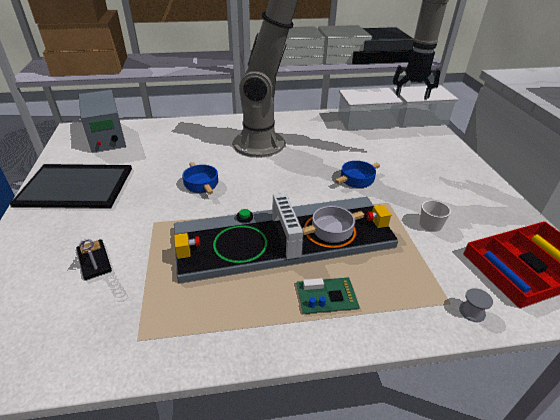

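View pics/side0.png

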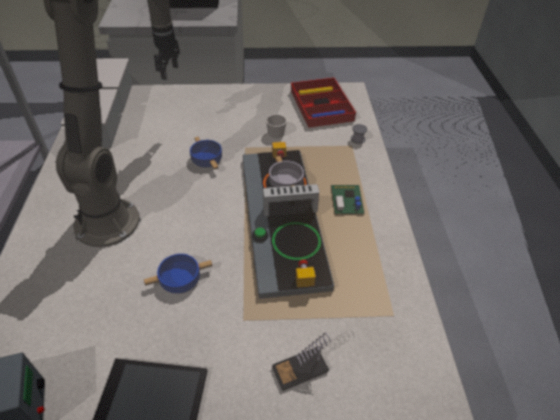

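The choice of pot is between the grey-lilac one on the plate at scene (333,224) and side (286,178), inside the orange ring, and these look-alikes:
- two blue pots at scene (200,178) and (358,173)
- a grey knob-like pedestal at (478,302)
- the white cup at (433,215)

I choose the grey pot with wooden handles. The green ring is at scene (240,243), on the robot's -y side. The start button is at (245,215).

```bash
cat > h.py <<'E'
import numpy as np, cv2
from rig import *
def ray(m,uv):
    T=np.array(m["camera_from_world"]);R=T[:3,:3];c=-R.T@T[:3,3]
    f=210/np.tan(np.radians(m["vfov"]/2))
    uv=np.atleast_2d(np.asarray(uv,float))
    d=np.c_[(uv[:,0]-m["cx"])/f,-(uv[:,1]-m["cy"])/f,-np.ones(len(uv))]@R
    return c,d
def onplane(m,uv,z):
    c,d=ray(m,uv); return c+d*((z-c[2])/d[:,2])[:,None]
def pix(m,p):
    T=np.array(m["camera_from_world"]);q=np.atleast_2d(p)@T[:3,:3].T+T[:3,3]
    f=210/np.tan(np.radians(m["vfov"]/2))
    return np.c_[m["cx"]-f*q[:,0]/q[:,2],m["cy"]+f*q[:,1]/q[:,2]]
def mask(im,lo,hi):
    return cv2.inRange(cv2.cvtColor(im,cv2.COLOR_RGB2HSV),lo,hi)
def circ(P):  # least squares circle
    A=np.c_[2*P[:,:2],np.ones(len(P))];s=np.linalg.lstsq(A,(P[:,:2]**2).sum(1),rcond=None)[0]
    return s[:2],np.sqrt(s[2]+s[:2]@s[:2])
E
python3 - <<'E'
from h import *
import sys
for n,box in (("scene",(160,195,420,290)),("side",(235,130,345,310))):
    im=cv2.imread(f"pics/{n}0.png")[:,:,::-1].copy();m=camera_model(n)
    x0,y0,x1,y1=box; crop=im[y0:y1,x0:x1]
    g=mask(crop,(50,120,50),(75,255,255)); 
    for nm,mk in (("green",g),("orange",mask(crop,(6,150,80),(18,255,255))),("yellow",mask(crop,(20,150,120),(32,255,255))),("red",mask(crop,(0,150,80),(4,255,255)))):
        k,lab,st,ce=cv2.connectedComponentsWithStats(mk)
        for i in range(1,k):
            if st[i,4]<12: continue
            v,u=np.nonzero(lab==i);P=onplane(m,np.c_[u+x0,v+y0],0.033)
            c,r=circ(P); print(n,nm,st[i],(ce[i]+[x0,y0]).round(1),"circ",c.round(4),r.round(4),"mean",P.mean(0).round(3))
E
python3 - <<'E'
import cv2
a=cv2.imread("pics/scene0.png")[185:265,270:420];b=cv2.imread("pics/side0.png")[130:220,240:340]
a=cv2.resize(a,(780,416),interpolation=cv2.INTER_CUBIC);cv2.imwrite("pics/crop.png",a)
E
```

```text
scene green [79 14 11 10 87] [244.2 213.4] circ [ 0.4862 -0.0986] 0.0147 mean [ 0.486 -0.099  0.033]
scene green [ 53  30  54  38 362] [238.6 244.5] circ [ 0.6144 -0.1225] 0.0719 mean [ 0.62  -0.126  0.033]
scene orange [144  22   8  11  24] [307.1 222. ] circ [0.5657 0.1039] 0.0293 mean [0.552 0.083 0.033]
scene orange [146  32  50  21 156] [333.9 241.3] circ [0.5921 0.1406] 0.0721 mean [0.644 0.14  0.033]
scene yellow [214  10  17  23 199] [382.5 214.5] circ [0.5497 0.3068] 0.0341 mean [0.548 0.319 0.033]
scene yellow [ 14  38  16  25 280] [181.6 244.1] circ [ 0.6    -0.2821] 0.0301 mean [ 0.598 -0.283  0.033]
scene red [209  17   4   8  24] [370.7 215.4] circ [0.5455 0.2734] 0.0145 mean [0.547 0.281 0.033]
scene red [35 41  5 10 32] [197.2 240.8] circ [ 0.5903 -0.2415] 0.0115 mean [ 0.591 -0.24   0.033]
side green [70 95 15 28 46] [315.2 236.8] circ [ 0.615  -0.1272] 0.0702 mean [ 0.674 -0.116  0.033]
side green [ 37  96  30  34 105] [280.  244.3] circ [ 0.6132 -0.1265] 0.0716 mean [ 0.563 -0.142  0.033]
side green [20 98 10  8 61] [259.7 231.5] circ [ 0.5015 -0.0889] 0.0113 mean [ 0.502 -0.089  0.033]
side orange [28 44  5 13 34] [264.6 180.2] circ [0.5479 0.1449] 0.0311 mean [0.523 0.149 0.033]
side yellow [38 12 12  7 59] [278.6 145.1] circ [0.5802 0.343 ] 0.0153 mean [0.58  0.343 0.033]
side yellow [ 61 137  19  12 187] [305.3 272.5] circ [ 0.6317 -0.2507] 0.0184 mean [ 0.632 -0.251  0.033]
side red [ 64 130   8   4  21] [302.9 261.5] circ [ 0.6276 -0.2127] 0.0081 mean [ 0.628 -0.211  0.033]
```

View pics/crop.png

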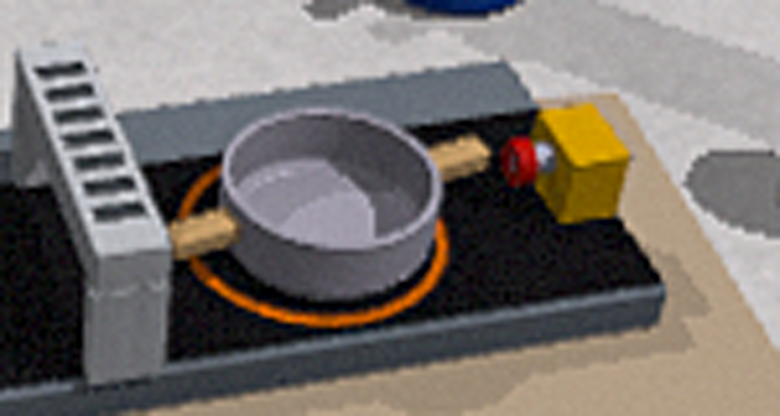

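The crop confirms the grey pot with pale handles on the orange ring, its front handle pointing at the bar. The ring centres are 0.266 m apart against an expected 0.264 m, so the station yaw is about 4.8°. Next I take a wrist view from above to refine the measurements.

```bash
cat >> h.py <<'E'
def Rdown(yaw,s=1):  # tool y = s * (x axis of frame with yaw)
    z=np.array([0,0,-1.]);y=s*np.array([np.cos(yaw),np.sin(yaw),0]);return np.c_[np.cross(y,z),y,z]
E
python3 - <<'E'
from h import *
s=state();print(np.round(s["tool_rot"],3).tolist())
m=camera_model("wrist");T=np.array(m["camera_from_world"]);c=-T[:3,:3].T@T[:3,3]
print("cam in tool",(np.array(s["tool_rot"]).T@(c-s["ee_pos"])).round(3),"look",(np.array(s["tool_rot"]).T@-T[2,:3]).round(3), m["vfov"])
yaw=np.radians(4.8)
for sg in (1,-1):
    for p in ([.57,.09,.40],[.59,.09,.3],[.58,.14,.07],[.61,-.12,.07],[.62,-.23,.07],[.5,-.1,.06]):
        q=solve_ik(np.array(p),Rdown(yaw,sg)); print(sg,p,None if q is None else np.round(q,0))
E
```

```text
[[-0.944, 0.331, -0.001], [0.331, 0.944, -0.002], [-0.0, -0.002, -1.0]]
cam in tool [ 0.068  0.001 -0.149] look [-0.269  0.     0.963] 63.46331825367229
1 [0.57, 0.09, 0.4] [-34.  23.  39.  60. -15. 102.   5.]
1 [0.59, 0.09, 0.3] [-35.  25.  38.  71. -15.  89.   6.]
1 [0.58, 0.14, 0.07] [-39.  34.  35.  92. -21.  61.   7.]
1 [0.61, -0.12, 0.07] [-20.  40.  46.  88. -31.  66.  38.]
1 [0.62, -0.23, 0.07] [-14.  50.  61.  81. -44.  74.  54.]
1 [0.5, -0.1, 0.06] [-32.  32.  57. 107. -32.  58.  43.]
-1 [0.57, 0.09, 0.4] [ 22.  30. -62.  57.  27. 106. 156.]
-1 [0.59, 0.09, 0.3] [ 25.  33. -62.  69.  29.  94. 154.]
-1 [0.58, 0.14, 0.07] [-17.  30.   2.  91.  -1.  59. 171.]
-1 [0.61, -0.12, 0.07] [ -28.   48.   64.   88.  -45.   72. -132.]
-1 [0.62, -0.23, 0.07] [ -15.   52.   64.   81.  -47.   76. -124.]
-1 [0.5, -0.1, 0.06] [ -36.   36.   65.  107.  -38.   61. -132.]
```

```bash
python3 - <<'E'
from h import *
reach(np.array([.57,.10,.40]),Rdown(np.radians(4.8)))
wait(.3)
m=camera_model("wrist");im=read_camera("wrist");cv2.imwrite("pics/w1.png",im[:,:,::-1])
import pickle;pickle.dump(m,open("w1.pkl","wb"));print(state()["t"])
E
```

```text
2.5917
```

View pics/w1.png

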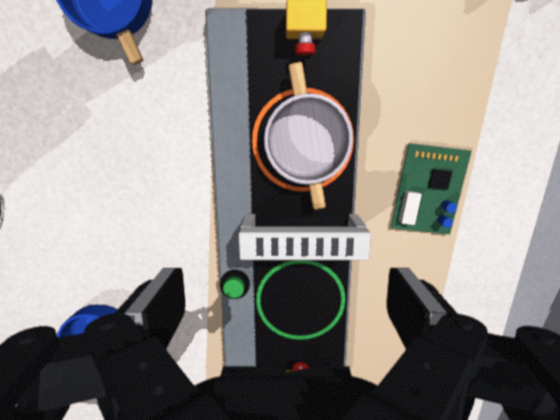

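The wrist view shows the pot at (308,138) with handles at (297,78) and (318,195). The orange ring is around it, the bar is at y≈243, the green ring at (301,300), the button at (233,286) and the red stops at (305,46) and (300,367).

```bash
python3 - <<'E'
from h import *
import pickle
m=pickle.load(open("w1.pkl","rb"));im=cv2.imread("pics/w1.png")[:,:,::-1].copy()
def pts(mk,box):
    x0,y0,x1,y1=box;z=np.zeros_like(mk);z[y0:y1,x0:x1]=mk[y0:y1,x0:x1];v,u=np.nonzero(z);return np.c_[u,v].astype(float)
G=onplane(m,pts(mask(im,(45,100,50),(80,255,255)),(252,258,350,345)),.033);g,gr=circ(G)
O=onplane(m,pts(mask(im,(5,150,100),(16,255,255)),(245,80,362,195)),.033);o,orr=circ(O)
print("green",g,gr,"orange",o,orr,"dist",np.linalg.norm(o-g))
d=o-g;yaw=np.arctan2(-d[0],d[1]);print("yaw",np.degrees(yaw));bar=(g+o)/2;ex=np.array([np.cos(yaw),np.sin(yaw)]);ey=np.array([-ex[1],ex[0]])
loc=lambda p:np.array([(p-bar)@ex,(p-bar)@ey])
tan=mask(im,(10,50,90),(24,170,255));H=[]
for b in ((285,55,315,100),(305,178,330,215)):
    q=pts(tan,b);k=q.mean(0);P=onplane(m,q,.070)[:,:2];c=P.mean(0);H.append(c)
    e=np.array([loc(p) for p in P]);print("handle",len(q),k,c,loc(c),e.min(0),e.max(0))
h=H[0]-H[1];py=np.arctan2(-h[0],h[1]);print("pot centre",(H[0]+H[1])/2,loc((H[0]+H[1])/2),"yaw",np.degrees(py),"hdist",np.linalg.norm(h))
# rim: outer silhouette of grey-lilac
lil=mask(im,(110,8,60),(175,90,255));q=pts(lil,(258,90,360,190))
hull=cv2.convexHull(q.astype(np.float32))[:,0]; R=onplane(m,hull,.079);c,r=circ(R);print("rim",c,r,loc(c))
B=pts(mask(im,(45,100,50),(80,255,255)),(215,265,255,305));b=onplane(m,B,.045)[:,:2];print("button wrist@.045",b.mean(0),loc(b.mean(0)))
print("expected button",bar-.110*ex-.100*ey)
for nm,bx in (("+",(290,25,325,60)),("-",(285,355,320,375))):
    q=pts(mask(im,(0,150,80),(5,255,255))|mask(im,(175,150,80),(180,255,255)),bx);P=onplane(m,q,.063)[:,:2];e=np.array([loc(p) for p in P]);print("red",nm,e.min(0),e.max(0))
# triangulated from scene: button height
for n,uv in (("scene",(244.2,213.4)),("side",(259.7,231.5))):
    for z in (.04,.05): print(n,z,loc(onplane(camera_model(n),uv,z)[0][:2]))
E
```

```text
green [ 0.6149197  -0.12429247] 0.0720461900574631 orange [0.59376936 0.14001106] 0.07299982030678187 dist 0.2651484326728708
yaw 4.575226073347579
handle 471 [297.51167728  78.19745223] [0.57614047 0.22202538] [-0.0110306   0.21573342] [-0.02237422  0.19485261] [0.00183003 0.23671094]
handle 344 [317.17151163 195.43313953] [0.61924837 0.06723317] [0.01959248 0.05799584] [0.00744152 0.03781895] [0.03143812 0.07767936]
pot centre [0.59769442 0.14462928] [0.00428094 0.13686463] yaw 15.56192596661939 hdist 0.1606826678683459
rim [0.61450058 0.14519296] 0.07382410059838447 [0.02107851 0.13608592]
button wrist@.045 [ 0.50224433 -0.10230367] [-0.11056232 -0.1016676 ]
expected button [ 0.50267184 -0.10059653]
red + [-0.01336762  0.24745543] [0.0116145 0.2594893]
red - [-0.01186566 -0.24574134] [ 0.01191501 -0.23159748]
scene 0.04 [-0.11728838 -0.09829627]
scene 0.05 [-0.10497902 -0.10003923]
side 0.04 [-0.11068324 -0.09429583]
side 0.05 [-0.11136285 -0.10295779]
```

```bash
cat >> h.py <<'E'
g=np.array([.61492,-.12429]);o=np.array([.59377,.14001]);bar=(g+o)/2
yaw=np.radians(4.575);ex=np.array([np.cos(yaw),np.sin(yaw)]);ey=np.array([-ex[1],ex[0]])
W=lambda x,y,z:np.r_[bar+x*ex+y*ey,z]
loc=lambda p:np.array([(np.asarray(p)[:2]-bar)@ex,(np.asarray(p)[:2]-bar)@ey])
E
python3 - <<'E'
from h import *
import pickle
pc=np.array([.59769,.14463]);py=np.radians(15.56)
gp=pc+.080*np.array([-np.sin(py),np.cos(py)])
gripper_to(.045)
reach(np.r_[gp,.16],Rdown(py)); print("above",state()["t"])
print("hit",move_l(np.r_[gp,.066],velocity=.08,stop_force=12)); wait(.1)
s=state();print(s["ee_pos"],s["ft_force"])
gripper_to(.0); wait(.2)
s=state();print(s["finger_gap"],s["grip_force"],s["ft_force"])
move_l(W(0,.206,.066),Rdown(yaw),velocity=.06)
move_l(W(0,.080,.066),velocity=.08)
wait(.2);s=state();print(loc(s["ee_pos"]),s["ee_pos"][2],s["ft_force"],s["t"])
im=read_camera("scene");cv2.imwrite("pics/s2.png",cv2.resize(im[170:290,160:420,::-1],(780,360)))
E
```

```text
above 4.1167
hit False
[0.57677145 0.22183071 0.06671794] [-0.75494492 -0.60615665  0.4865601 ]
-0.00024350535072195965 0.0 [-0.00832745 -0.32057816 -0.2237709 ]
[-2.41616660e-05  8.00203321e-02] 0.06597599266494265 [-1.05195171  2.3600969  -0.08630499] 8.5583
```

View pics/s2.png

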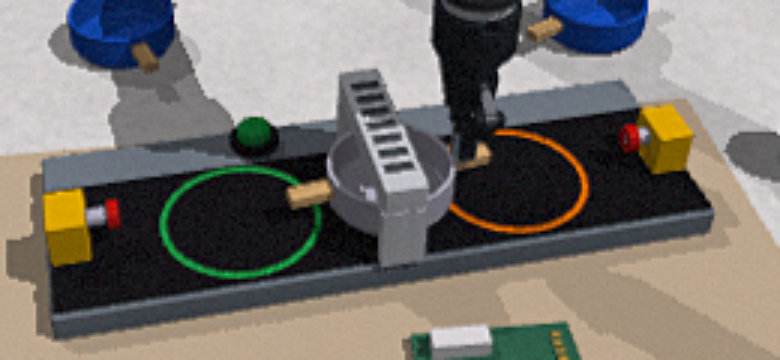

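The gripper reads fully closed with no grip force, yet the pot has moved under the bar, so I look again before going on.

```bash
python3 - <<'E'
from h import *
s=state();print(s["finger_gap"],s["grip_force"])
a=read_camera("side")[120:280,225:345];b=read_camera("wrist")
cv2.imwrite("pics/s3.png",np.hstack([cv2.resize(a,(315,420),interpolation=cv2.INTER_CUBIC),cv2.resize(b,(485,420))])[:,:,::-1])
E
```

```text
-6.533451554755482e-05 1.1436230689287186
```

View pics/s3.png

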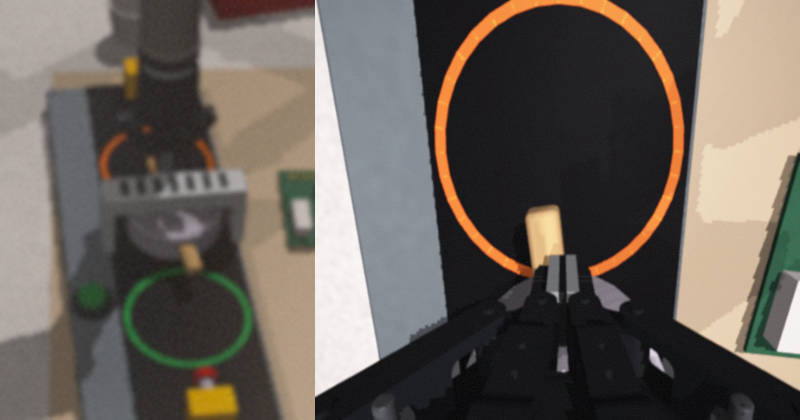

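```bash
python3 - <<'E'
from h import *
m=camera_model("wrist");s=state();R=np.array(s["tool_rot"]);p=np.array(s["ee_pos"])
print("R",R.round(3).tolist())
for d in (.003,.022,.03): print("tool z+",d,pix(m,p+R@[0,0,d]),pix(m,p+R@[.011,0,d]))
for z in (.056,.063,.070): print(z,[loc(q).round(4).tolist() for q in onplane(m,[(245,208),(283,207),(264,207)],z)])
print("tip edges at z",[(z,[loc(q).round(4).tolist() for q in onplane(m,[(269,257),(306,257)],z)]) for z in (.044,.066,.08)])
im=read_camera("scene");ms=camera_model("scene")
h=mask(im,(10,50,90),(24,170,255))
k,lab,st,ce=cv2.connectedComponentsWithStats(h[200:260,230:340]) 
for i in range(1,k):
    if st[i,4]>20:
        v,u=np.nonzero(lab==i); P=np.array([loc(q) for q in onplane(ms,np.c_[u+230,v+200],.067)]); print("scene handle",st[i],P.mean(0).round(4),P.min(0).round(4),P.max(0).round(4))
cv2.imwrite("pics/w4.png",cv2.resize(read_camera("wrist")[180:340,180:380],(800,640))[:600,:,::-1])
E
```

```text
R [[-0.08, 0.997, -0.0], [0.997, 0.08, -0.0], [-0.0, -0.0, -1.0]]
tool z+ 0.003 [[284.20211634 266.30457741]] [[284.18167012 245.0243529 ]]
tool z+ 0.022 [[284.31656653 251.58243414]] [[284.30007621 232.22313311]]
tool z+ 0.03 [[284.35818603 246.22876699]] [[284.3430273  227.57956885]]
0.056 [[-0.019, 0.1074], [-0.0006, 0.1079], [-0.0098, 0.1079]]
0.063 [[-0.0181, 0.1092], [-0.0006, 0.1097], [-0.0093, 0.1097]]
0.07 [[-0.0173, 0.1111], [-0.0005, 0.1115], [-0.0089, 0.1115]]
tip edges at z [(0.044, [[-0.0083, 0.0769], [0.0117, 0.0769]]), (0.066, [[-0.0072, 0.0861], [0.0103, 0.0861]]), (0.08, [[-0.0065, 0.092], [0.0094, 0.092]])]
scene handle [85 18  9  8 36] [-0.0013  0.0996] [-0.0177  0.0828] [0.0107 0.1105]
scene handle [ 26  30  15   9 102] [ 0.0149 -0.0688] [-0.0003 -0.0882] [ 0.0306 -0.0475]
scene handle [97 57 13  3 22] [0.146  0.0905] [0.143 0.072] [0.1502 0.1045]
```

View pics/w4.png

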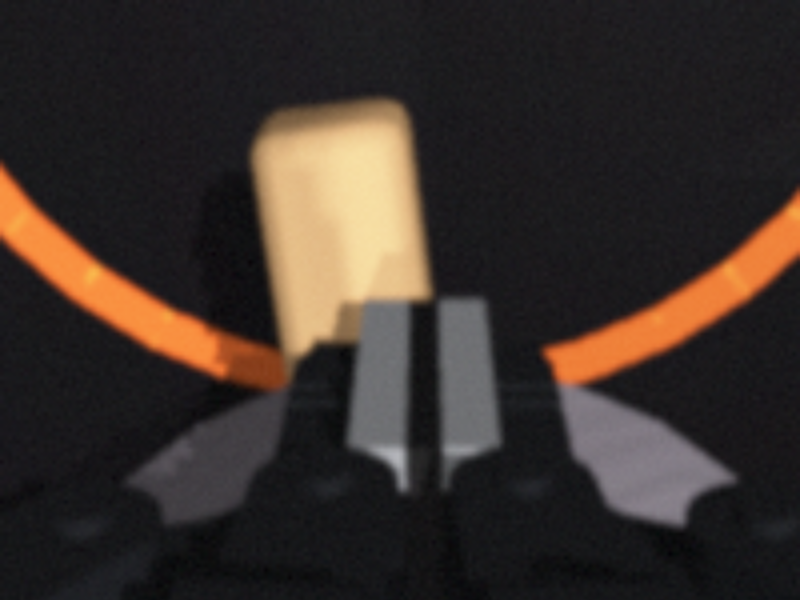

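```bash
python3 - <<'E'
from h import *
m=camera_model("wrist");im=read_camera("wrist")
mk=mask(im,(5,150,100),(16,255,255));v,u=np.nonzero(mk)
for z in (.003,.013,.023,.033,.043):
    P=onplane(m,np.c_[u,v],z);c,r=circ(P);print(z,loc(c).round(4),r.round(4),np.std(np.hypot(*(P[:,:2]-c).T)).round(5))
E
```

```text
0.003 [-0.0017  0.1293] 0.0843 0.00241
0.013 [-0.0016  0.1302] 0.0803 0.00229
0.023 [-0.0014  0.1311] 0.0763 0.00218
0.033 [-0.0013  0.132 ] 0.0724 0.00206
0.043 [-0.0012  0.1329] 0.0684 0.00195
```

The camera pose checks out, since the ring radius comes to 72.4 mm. The shut fingers therefore end higher than I assumed: they closed above the handle and pushed the bowl. I'll back off, measure the fingertip length by touching the plate, and look at the pot again.

```bash
python3 - <<'E'
from h import *
import pickle
move_l(W(0,.085,.066),velocity=.05)
move_l(W(0,.085,.26),velocity=.2)
move_l(W(0,-.10,.26),velocity=.25)
wait(.2)
pickle.dump(camera_model("wrist"),open("w5.pkl","wb"));im=read_camera("wrist");cv2.imwrite("pics/w5.png",im[:,:,::-1])
move_l(W(.03,-.17,.09),velocity=.2)
f=state()["ft_force"]
print(move_l(W(.03,-.17,.030),velocity=.03,stop_force=4));s=state();print("touch z",s["ee_pos"][2],np.array(s["ft_force"])-f,s["finger_gap"])
move_l(W(.03,-.17,.20),velocity=.2)
print(state()["t"])
E
```

```text
False
touch z 0.030207309540619655 [-0.24413144  0.20310764 -0.92864324] -8.885022804955354e-05
15.6
```

View pics/w5.png

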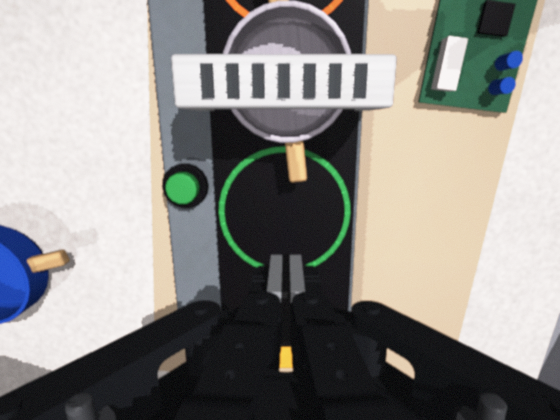

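The pot's front handle is at (296,162), just inside the green ring's upper edge, and the pot is still roughly under the bar. The fingertips did not touch the plate at TCP z=0.030, so the true tip is above the reported TCP. I touch again, going lower.

```bash
python3 - <<'E'
from h import *
import pickle
move_l(W(.03,-.17,.032),velocity=.2);wait(.1)
print(move_l(W(.03,-.17,.0),velocity=.03,stop_force=3));s=state();print("touch z",s["ee_pos"][2],s["ft_force"],s["finger_gap"],s["grip_force"])
move_l(W(.03,-.17,.09),velocity=.2)
print(state()["t"])
m=pickle.load(open("w5.pkl","rb"));im=cv2.imread("pics/w5.png")[:,:,::-1].copy()
v,u=np.nonzero(mask(im,(10,50,90),(24,170,255))[135:190,280:312]);P=onplane(m,np.c_[u+280,v+135],.070)
e=np.array([loc(p) for p in P]);print("front handle",len(u),e.mean(0),e.min(0),e.max(0))
# far-end corners via minAreaRect direction
r=cv2.minAreaRect(e.astype(np.float32)*1000);print(r)
v,u=np.nonzero(mask(im,(45,100,50),(80,255,255))[140:280,215:355]);c,rr=circ(onplane(m,np.c_[u+215,v+140],.033));print("green",loc(c),rr)
E
```

```text
True
touch z 0.027883213253954566 [-0.83964982 -0.2470628   3.88088422] -0.00011407647285022833 2.0809677243232727
17.575
front handle 741 [ 0.01155801 -0.06902186] [ 0.00055912 -0.0896372 ] [ 0.02182622 -0.04907376]
((11.61310863494873, -69.3172607421875), (18.74039077758789, 39.75220489501953), 7.014171600341797)
green [-0.00016786 -0.13193309] 0.0721581932514807
```

The fingertips are actually about 5 mm behind the reported TCP, so every tool height must drop by 27 mm: the grasp is at TCP z≈0.041. The pot centre is about (2, 10) mm in the bar frame, turned 6.8°, and the rings are confirmed. I grip the front handle.

```bash
python3 - <<'E'
from h import *
a=np.radians(6.8);h=np.array([.0116,-.0693])+.006*np.array([np.sin(a),-np.cos(a)])
gripper_to(.045)
move_l(W(h[0],h[1],.12),Rdown(yaw+a),velocity=.15)
print("hit",move_l(W(h[0],h[1],.041),velocity=.06,stop_force=8));s=state();print(s["ee_pos"],s["ft_force"],s["finger_gap"])
gripper_to(0.0);wait(.2)
s=state();print("gap",s["finger_gap"],s["grip_force"],s["ft_force"],s["t"])
im=read_camera("wrist");b=read_camera("scene")[170:290,160:420]
cv2.imwrite("pics/g6.png",np.hstack([cv2.resize(im,(400,300)),cv2.resize(b,(400,300))])[:,:,::-1])
E
```

```text
hit False
[ 0.62303611 -0.06625605  0.04150246] [-0.37514668 -0.09098596 -0.9773974 ] 0.04492299727039935
gap 0.016979990548810678 60.89418590068817 [-2.96547712  0.19850304  5.3058368 ] 20.925
```

View pics/g6.png

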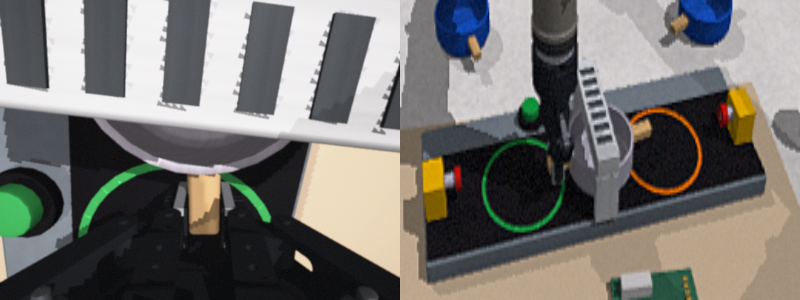

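The grip is firm: gap 17 mm, 61 N, with the handle between the pads. I ease the vertical load and drag the pot toward the stop.

```bash
python3 - <<'E'
from h import *
E=np.r_[ey,0]
def F(): 
    wait(.15);s=state();f=np.array(s["ft_force"]);return (f@E).round(2),f[2].round(2)
z=.0415
p=np.array(state()["ee_pos"])
for i in range(3):
    fz=F()[1]
    if fz<1.5: break
    p[2]+=.0005; move_l(p.copy(),velocity=.02)
print("z",p[2],F()); z=p[2]
move_l(W(.006,-.12,z),Rdown(yaw),velocity=.06); print(F())
move_l(W(0,-.195,z),velocity=.06); print(F())
for y in np.arange(-.199,-.2191,-.004):
    move_l(W(0,y,z),velocity=.03); print(round(y,4),F())
print(loc(state()["ee_pos"]),state()["t"])
E
```

```text
z 0.042033319681321235 (np.float64(-0.45), np.float64(-2.19))
(np.float64(-2.57), np.float64(-2.75))
(np.float64(-1.11), np.float64(-2.79))
-0.199 (np.float64(1.33), np.float64(-3.41))
-0.203 (np.float64(1.2), np.float64(-2.58))
-0.207 (np.float64(-0.23), np.float64(-2.92))
-0.211 (np.float64(-0.26), np.float64(-3.55))
-0.215 (np.float64(0.98), np.float64(-3.13))
-0.219 (np.float64(-0.15), np.float64(-2.73))
[-5.19957265e-05 -2.19441770e-01] 26.925
```

```bash
python3 - <<'E'
from h import *
E=np.r_[ey,0]
def F(n=12):
    L=[]
    for _ in range(n): wait(.03);L.append(np.array(state()["ft_force"]))
    L=np.array(L);return (L@E).mean().round(2),(L@E).std().round(2),L[:,2].mean().round(2)
z=.0418
y=-.219;move_l(W(0,y,z),velocity=.02);b=F();print(y,b)
H=[b[0]]
while y>-.242:
    y-=.0015;move_l(W(0,y,z),velocity=.02);f=F();print(round(y,4),f);H.append(f[0])
    if len(H)>3 and H[-1]-np.median(H[:-2])>2.2: break
print(loc(state()["ee_pos"]),state()["t"])
E
```

```text
-0.219 (np.float64(-0.11), np.float64(0.4), np.float64(-2.41))
-0.2205 (np.float64(1.73), np.float64(0.74), np.float64(-2.68))
-0.222 (np.float64(1.93), np.float64(0.56), np.float64(-3.1))
-0.2235 (np.float64(1.52), np.float64(0.55), np.float64(-3.06))
-0.225 (np.float64(1.7), np.float64(0.52), np.float64(-2.88))
-0.2265 (np.float64(1.74), np.float64(0.34), np.float64(-2.92))
-0.228 (np.float64(2.13), np.float64(0.57), np.float64(-3.28))
-0.2295 (np.float64(3.79), np.float64(0.55), np.float64(-3.29))
-0.231 (np.float64(4.95), np.float64(0.36), np.float64(-3.15))
[ 3.39838371e-05 -2.30550673e-01] 32.775
```

Contact shows clearly: force rises from the 1.7 N drag friction to about 3.2 N above it at TCP y=-0.2306. I ease back 1 mm so friction holds the pot against about 2 N of spring, then set it level and release.

```bash
python3 - <<'E'
from h import *
import pickle
E=np.r_[ey,0]
move_l(W(0,-.2298,.0418),velocity=.02)
move_l(W(0,-.2298,.0413),velocity=.02);wait(.2)
f=np.array(state()["ft_force"]);print(f@E,f[2],loc(state()["ee_pos"]))
gripper_to(.05);wait(.2);print(state()["finger_gap"],state()["ft_force"])
move_l(W(0,-.2298,.12),velocity=.1)
move_l(W(0,-.17,.30),velocity=.25);wait(.3)
pickle.dump(camera_model("wrist"),open("w7.pkl","wb"));im=read_camera("wrist");cv2.imwrite("pics/w7.png",im[:,:,::-1]);print(state()["t"])
gripper_to(0)
E
```

```text
3.040802952347584 -1.391840878281123 [ 6.82223627e-05 -2.30549346e-01]
0.04979158778952339 [-0.5742653  0.1269711  0.061025 ]
36.2833
```

View pics/w7.png

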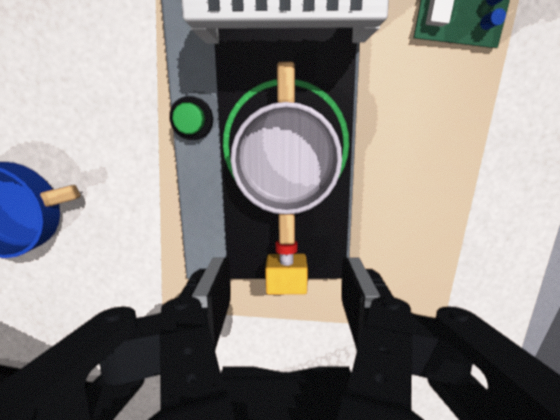

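The pot stands against the red stop (287,247), in line with the plate, its handles at (286,82) and (287,230). I check the numbers, then press the button.

```bash
python3 - <<'E'
from h import *
import pickle
m=pickle.load(open("w7.pkl","rb"));im=cv2.imread("pics/w7.png")[:,:,::-1].copy();t=mask(im,(10,50,90),(24,170,255));H=[]
for x0,y0,x1,y1 in ((272,58,302,104),(275,212,300,242)):
    v,u=np.nonzero(t[y0:y1,x0:x1]);e=np.array([loc(p) for p in onplane(m,np.c_[u+x0,v+y0],.070)]);H.append(e.mean(0));print(len(u),e.mean(0).round(4),e.min(0).round(4),e.max(0).round(4))
d=H[0]-H[1];print("pot yaw rel",np.degrees(np.arctan2(-d[0],d[1])),"x mid",(H[0][0]+H[1][0])/2,"dist",np.hypot(*d))
print("gap",state()["finger_gap"])
bx,by=-.112,-.100
move_l(W(bx,by,.15),velocity=.25);move_l(W(bx,by,.062),velocity=.15);wait(.2)
f0=np.array(state()["ft_force"])
hit=move_l(W(bx,by,.015),velocity=.03,stop_force=11);s=state()
print(hit,s["ee_pos"][2],np.array(s["ft_force"])-f0,s["t"])
E
```

```text
698 [-0.     -0.0643] [-0.0091 -0.0839] [ 0.0088 -0.0448]
447 [ 0.0009 -0.2233] [-0.0079 -0.24  ] [ 0.0098 -0.2069]
pot yaw rel 0.3364501665220763 x mid 0.00043463404475273444 dist 0.1589849196300416
gap -4.927797570278482e-05
True 0.04070913010916681 [-1.80643286  0.55054895  8.43301791] 39.5583
```

```bash
python3 - <<'E'
from h import *
def fz():
    wait(.15);return np.mean([(wait(.02),state()["ft_force"][2])[1] for _ in range(5)]).round(2)
z=state()["ee_pos"][2];print(z,fz())
for i in range(4):
    z-=.001;h=move_l(W(-.112,-.100,z),velocity=.02,stop_force=15);f=fz();print(h,z,state()["ee_pos"][2],f)
    if f>18: break
for d in (.003,.006,.009,.012):
    move_l(W(-.112,-.100,z+d),velocity=.04);print(state()["ee_pos"][2],fz())
print(state()["t"])
E
```

```text
0.04070913010916681 7.71
False 0.03970913010916681 0.04066885526633561 10.77
False 0.03870913010916681 0.04055959798725891 17.33
False 0.03770913010916681 0.040459584007895344 23.02
0.04125475466222174 5.62
0.04391030927831037 4.08
0.046761649707458136 2.6
0.049530973062349395 -0.08
43.175
```

The button bottomed hard at z=0.0406 after about 8 mm of travel (23 N) and came back up. I retreat, check the pot numerically and hand in.

```bash
python3 - <<'E'
from h import *
move_l(W(-.112,-.100,.20),velocity=.2);move_l(W(0,-.17,.30),velocity=.25);wait(.3)
m=camera_model("wrist");im=read_camera("wrist");t=mask(im,(10,50,90),(24,170,255))
for x0,y0,x1,y1 in ((272,58,302,104),(275,212,300,242)):
    v,u=np.nonzero(t[y0:y1,x0:x1]);e=np.array([loc(p) for p in onplane(m,np.c_[u+x0,v+y0],.070)]);print(len(u),e.mean(0).round(4),e.min(0).round(4),e.max(0).round(4))
print(state()["t"],state()["ft_force"]);print(job_done())
E
```

```text
697 [-0.0001 -0.0643] [-0.0092 -0.0836] [ 0.0088 -0.0444]
431 [ 0.0011 -0.223 ] [-0.0078 -0.2391] [ 0.01   -0.2071]
45.2417 [-0.70770767 -1.28672034  0.09508569]
the job is handed in; nothing more can be done
None
```

I slid the pot under the bar and left it centred on the green ring against the stop, then pushed and released the start button and handed the job in at about 45 s; no verdict came back, and the light contact with the stop is inferred from force readings and pictures.

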